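# Hang the headset on the swinging drop hook

## Robot

A 6-joint arm with a two-finger parallel gripper is mounted at the origin on the work surface; the furniture and walls round the work are solid. World frame = base frame: x ahead of the robot, y to its left, z up, the work surface at z = 0. Lengths are in m, angles in rad, forces in N, time in s.
With the tool pointing down it reaches from about 0.35 to 0.85 m from the base axis. Payload 8.1 kg.
Tool frame: the origin (TCP) lies midway between the tips of the shut fingers; the grasp point (between the pads) lies 19 mm behind it (arm.pinch_z is the distance from the TCP to the grasp point, in m); z points along the fingers, y is the line along which they close (so a half turn about z gives the same grasp; the last joint's range is limited). The gripper opens to 93 mm and grips with 3 to 60 N. Pads are 15 mm wide; open, the fingers measure 128 mm over their backs; the gripper's body (75 mm by 188 mm) begins 65 mm behind the grasp point.
Start: joints at [1.153, 0.13, 1.488, -0, 1.523, -0.085], TCP at [0.196, 0.567, 0.219] pointing down, gripper open.
Joint ranges: [-2.96, 2.96], [-0.89, 2.26], [0.02, 2.5], [-1.34, 4.48], [0, 2.73], [-2.66, 2.66]. Speed limits (rad/s): [2.39, 2.39, 2.79, 3.14, 3.14, 3.14].

## Interface

Orientations are given as a 3x3 rotation matrix whose columns are the frame's x, y, z axes.
In Python, from rig import arm gives the robot as it stands. The module is installed in compiled form; this text tells all that it offers.
- The arm moves only by the shell command python3 -m pendant 'ROWS' [FORCE]. ROWS is JSON, a list of rows, each an object of numbers: "claw": the opening, from 0 (shut) to 1 (fully open); "dx", "dy", "dz": the shift along the tool's x, y, z in mm; "ax", "ay", "az": the turn, a rotation vector about the tool's x, y, z in rad. A call has 1 to 12 rows; each row shifts and turns the commanded pose from where the row before left it, along the tool's axes as they then stand; what a row does not reach is not made up. A row lasts 1/8 s, in which the tool goes at most 62.5 mm and 10.7 degrees, less where a joint would pass 70% of its speed; a pose out of reach is approached as far as the arm can. A call with a gripper value outside its range is refused whole. The fingers move at their own pace and stop on an object; FORCE is the grip in N (left out, the last holds). Time passes only in rows, so rows that do not move let the fingers close. It gives the time, the measured TCP pose, the force, the opening and the grip force at its end, in the units of the state.
- arm.sense(): the state, without advancing time (a new reading comes with each control period).
- arm.grab_frame(name): name is "scene" or "top" or "wrist"; returns the picture (400x640x3 uint8, red, green, blue); there is no depth.
- arm.camera_model(name): a dict with "fx", "fy", "cx", "cy" (pixels), "R" (3x3) and "t" (3): a world point X has camera coordinates R X + t; the wrist camera has in their place "T_tool_cam" (4x4, takes a point from camera to tool coordinates, whose origin is the TCP and whose axes are the flange's). Camera axes: x right, y down, z forward; pixel columns grow to the right and rows downward; lengths in m; the calibration is good to about 2 mm. A picture is of the moment at which its call begins: read the wrist's pose just before it. camera_model takes no time and is no camera call.
- arm.close_job(): hands the job in; it is judged then, once.
Trained networks look in the newest picture that a camera, given by its name, has taken for a name from the list of things; names that differ only in an ending like _2 or _b are one class to them, and where a whole thing is asked for, a point or a joint stands for the part that bears it (a point fixed in the world has none). Each returns a list of dicts, best first, with "confidence" (0 to 1); they miss things now and then, are a little off and sometimes report something else, mostly with a low value. They report only what shows in the picture. A call takes as long as a camera call. They do not tell look-alikes from the thing itself.
- arm.recognise(camera, target): "location" ([x, y, z] in m, in world coordinates, good to about 4 mm: the middle of the surface that is visible of it).
- arm.place_of(camera, target): "location" ([x, y, z] in m, in world coordinates, good to about 4 mm: a listed point, or the origin of a listed thing).
The state is a dict: "clock": time; "joint_pos": joint angles; "qd": joint speeds; "effort": joint torques, N m; "ee_pos": TCP position; "tcp_rot": TCP orientation; "wrist_force": force on the tool from outside, world axes, zero at the start; "ft_torque": the same for the moment, N m; "finger_gap": opening from 0.0 (shut) to 1.0 (fully open); "grasp_force": force on a finger pad.
Only numpy, scipy, OpenCV 4.12 (cv2) and the standard library are available. Lean on these libraries where they do the work, as an engineer would, in place of code of your own. Each camera call takes 0.05 s, during which the arm holds its last target. There are 200 camera calls.

## Task

The drop hook on the desk stand has been knocked and is swinging. Take the headset by its bow and rest the bow lightly against the hook until it stops swinging, then lower the headset by feel until its padded strap lies in the hook and the hook takes weight, only then let go, and leave it hanging still and plumb. The hook's pivot is delicate, so never put more than 6 N on it, and leave the other things on the desk where they are.

Things in the scene. Friction and masses are not known exactly. Their poses are not given: they have to be found in the camera images.
- stand: Grey headset stand, fixed to the desk. Origin: on the desk right below the hook's pivot pin; x points to its column, y left, z up. Round base 124 mm across, 10 mm high, centred at x = 55 mm; 14 mm column at x = 95 mm, bent over at the top into an arm (up to 382 mm high) that carries the pin. The hook swings in the stand's x-z plane and opens toward -x.
- hook_pin (a point): Centre of the pivot pin, 345 mm above the desk, fixed; axes as the stand's. With the hook plumb, its shank is upright and straight from 54 to 133 mm below the pin, the shank's front face 12.5 mm toward +x of the pin; its rounded tip reaches up to 107 mm below the pin and 28 mm toward -x. The throat between them is 25 mm wide.
- hook (a joint): Angle of the gold-coloured aluminium hook (9 mm round bar, 65 g) about its pin, rad: 0 plumb, positive swung toward the column (+x of the stand), stops at -0.9 and 0.9. Hardly any friction: left alone it swings for over a minute, period about 0.7 s. If a contact on the shank's front holds it 0.05 to 0.2 rad past plumb, its own weight (about 0.1 N) keeps it against that contact.
- hook_seat (a point): Where the middle of the strap's underside comes to lie in the hook: 143 mm below the pin when plumb, on the hook's centre line (the strap rests on both flanks of the round bend, 2 mm above its bottom). Moves with the hook; its axes are the hook's (the stand's when plumb).
- headset: Black and grey over-ear headset, about 0.18 kg (1.8 N), standing on its ear cups; 191 mm wide (y), 62 deep (x), 185 high (z). Origin: on its underside, midway between the cups. Its bow is a stiff half ring in the y-z plane, inner radius 80 mm, 7 mm thick, 19 mm wide along x with flat sides, centred 98 mm above the origin. Front and back are alike. It hangs by the padded strap under the bow.
- band_under (a point): Middle of the bow's underside (top of the arch), 178 mm above the headset's origin; axes as the headset's. The padded strap (14 mm wide, 5 thick) sits on two guide rods below it, its underside 10 to 24 mm lower than this point, wherever the last wearer left it: no reading tells. It stays put under 10 N. Pinched at one side, the headset also sags a few mm in the grip.
- band_grip (a point): Middle of the bow 35 degrees down from its top on the headset's +y side, 47.9 mm beside and 166.4 mm above the origin: a place to pinch the 19 mm wide bow across x (the strap is narrower), the gripper leaning about 35 degrees to that side so that it stays clear of the hook. Axes as the headset's; the other side is its mirror image.
- phone: Black phone lying flat, 156x89x8 mm, bystander.
- ballpen: Green ballpen lying on the desk, 145 mm long, bystander.
- sticky_notes: Yellow pad of sticky notes, 87x87x17 mm, bystander.
- stapler: Blue-grey stapler, 148x63x44 mm, bystander.
- mint_tin: Round white and red tin, 68 mm across, 43 mm high, bystander.
Not all that is in view belongs to the job. What is shaped like the headset but blue is not meant.

How it is judged:
By the outcome, as a careful person would: the job done as asked, in the order asked, and still so for the second after the job is handed in, with the robot touching nothing.
It also fails if it takes over 72 s, if anything falls off the work surface, if the arm or the gripper's body presses on something with over 40 N, if the wrist force passes 120 N, or if a joint passes its speed limit or range.

## Working session

There is one attempt and no reset: what is moved stays moved. The work goes in short steps, Python scripts to look and compute and a shell command to move; the robot and the scene stay as the last step left them, time stands still between calls to the robot, and variables do not carry over. Pictures are saved under pics/ and viewed, at most 10 in all, crops included, and the job is handed in when it is done.

```bash
mkdir -p pics; cat > h.py <<'E'
import numpy as np,cv2
from rig import arm
def snap(c,f=None):
    im=arm.grab_frame(c)
    if f: cv2.imwrite('pics/'+f,cv2.cvtColor(np.asarray(im),cv2.COLOR_RGB2BGR))
    return im
def proj(c,P):
    m=arm.camera_model(c);p=np.array(m['R'])@np.array(P)+np.array(m['t']);return [round(m['fx']*p[0]/p[2]+m['cx'],1),round(m['fy']*p[1]/p[2]+m['cy'],1)]
E
python3 - <<'E'
from h import *
np.set_printoptions(precision=4,suppress=True)
s=arm.sense();print(s['clock'],s['ee_pos'],s['finger_gap'],arm.pinch_z);print(np.array(s['tcp_rot']))
for c in ('scene','top'):
    snap(c,c+'1.png')
    m=arm.camera_model(c);print(c,m['fx'],'cam at',-np.array(m['R']).T@np.array(m['t']))
    for t in ('stand','hook_pin','hook_seat','headset','band_under','band_grip'):
        for r in arm.place_of(c,t)[:3]: print(c,t,np.round(r['location'],4),round(r['confidence'],2),proj(c,r['location']))
E
```

```text
0.0 [0.1958 0.5666 0.2176] 1.0005217021399926 0.0188
[[-0.9451  0.3267 -0.0008]
 [ 0.3267  0.9451 -0.0017]
 [ 0.0002 -0.0018 -1.    ]]
scene 407.88101498747284 cam at [-0.2335 -0.2116  0.8516]
scene stand [ 0.6025 -0.0795 -0.0038] 0.58 [np.float64(338.1), np.float64(239.6)]
scene hook_pin [ 0.6039 -0.0802  0.3455] 0.59 [np.float64(342.7), np.float64(135.9)]
scene hook_pin [ 0.4237 -0.1411  0.0017] 0.26 [np.float64(348.8), np.float64(290.4)]
scene hook_seat [ 0.5944 -0.0817  0.204 ] 0.68 [np.float64(340.6), np.float64(185.3)]
scene headset [ 0.4593 -0.3154  0.0017] 0.47 [np.float64(418.4), np.float64(291.5)]
scene headset [0.5114 0.1171 0.178 ] 0.39 [np.float64(258.1), np.float64(202.3)]
scene band_under [0.511  0.1144 0.1777] 0.91 [np.float64(259.1), np.float64(202.6)]
scene band_under [0.3038 0.1693 0.1762] 0.79 [np.float64(204.5), np.float64(258.7)]
scene band_grip [0.5005 0.1601 0.1663] 0.94 [np.float64(241.3), np.float64(206.0)]
scene band_grip [0.3523 0.1545 0.1649] 0.7 [np.float64(220.4), np.float64(247.7)]
scene band_grip [ 0.4595 -0.3151 -0.001 ] 0.28 [np.float64(418.1), np.float64(292.1)]
top 509.5194692955077 cam at [-0.1442 -0.3292  1.1945]
top stand [ 0.6048 -0.079   0.0052] 0.67 [np.float64(341.7), np.float64(227.5)]
top hook_pin [ 0.6058 -0.0741  0.3469] 0.58 [np.float64(343.3), np.float64(142.9)]
top hook_pin [ 0.418  -0.1382 -0.0027] 0.3 [np.float64(337.8), np.float64(292.9)]
top band_under [0.302  0.1714 0.179 ] 0.71 [np.float64(195.6), np.float64(254.6)]
top band_under [0.5098 0.1179 0.1806] 0.7 [np.float64(256.4), np.float64(194.1)]
top band_grip [0.5034 0.163  0.1657] 0.87 [np.float64(240.0), np.float64(194.4)]
top band_grip [0.3502 0.1553 0.1675] 0.56 [np.float64(212.9), np.float64(242.8)]
```

View pics/scene1.png

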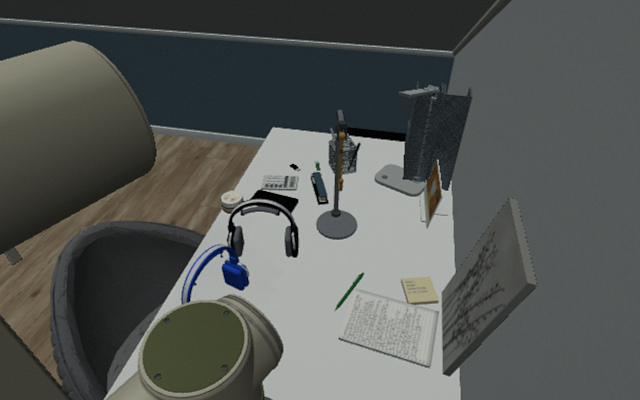

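View pics/top1.png

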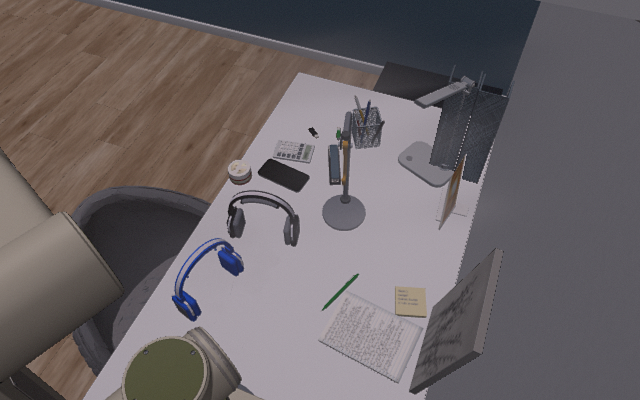

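Candidates: the black/grey headset at scene (262,225) / top (263,217), and the blue one at scene (215,272) / top (208,278). The black/grey one fits the description; the blue one is the decoy. I'll confirm this in a crop and measure both yaws.

```bash
cat >> h.py <<'E'
def unproj(c,uv,z):
    m=arm.camera_model(c);R=np.array(m['R']);C=-R.T@np.array(m['t'])
    d=R.T@np.array([(uv[0]-m['cx'])/m['fx'],(uv[1]-m['cy'])/m['fy'],1]);return C+d*(z-C[2])/d[2]
E
python3 - <<'E'
from h import *
a=snap('top');b=snap('scene')
A=cv2.resize(a[100:260,210:390],None,fx=4,fy=4,interpolation=cv2.INTER_CUBIC)[:, :720]
# split: left crop from top 4x (720x640) -> limit 600 high
A=cv2.resize(a[105:255,205:385],(480,400),interpolation=cv2.INTER_CUBIC)
B=cv2.resize(b[100:250,220:370],(320*1,320),interpolation=cv2.INTER_CUBIC)
o=np.zeros((400,800,3),np.uint8);o[:, :480]=A;o[:320,480:]=B
cv2.imwrite('pics/crop1.png',o[:,:,::-1])
for k in range(6):
    for c,t in (('top','hook_pin'),('scene','hook_pin'),('top','band_grip'),('scene','band_grip'),('top','band_under'),('scene','band_under'),('scene','stand'),('scene','headset'),('scene','hook_seat')):
        if k>1: continue
        if k: snap(c)
        print(k,round(arm.sense()['clock'],2),t,[(np.round(r['location'],4).tolist(),round(r['confidence'],2)) for r in arm.place_of(c,t)[:3]])
for uv,c in (((344,212),'top'),((337,224),'scene')): print('base',unproj(c,uv,.01))
E
```

```text
0 0.8 hook_pin [([0.6056, -0.0765, 0.3452], 0.87)]
0 0.85 hook_pin [([0.6058, -0.0812, 0.3449], 0.95)]
0 0.9 band_grip [([0.3515, 0.1552, 0.1669], 0.85), ([0.5003, 0.1674, 0.163], 0.67), ([0.4562, -0.3152, 0.0012], 0.31)]
0 0.95 band_grip [([0.4988, 0.161, 0.1658], 0.8), ([0.3549, 0.1547, 0.1646], 0.68)]
0 1.0 band_under [([0.5071, 0.1148, 0.1795], 0.93), ([0.3038, 0.1725, 0.1796], 0.58), ([0.7208, 0.1629, -0.0016], 0.25)]
0 1.05 band_under [([0.3064, 0.1692, 0.1778], 0.81), ([0.5016, 0.1601, 0.1653], 0.61)]
0 1.1 stand [([0.6029, -0.0793, -0.0017], 0.77)]
0 1.15 headset []
0 1.2 hook_seat [([0.6031, -0.0765, 0.2017], 0.73)]
1 1.3 hook_pin [([0.6078, -0.0776, 0.3445], 0.82)]
1 1.4 hook_pin [([0.603, -0.0771, 0.3463], 0.96)]
1 1.5 band_grip [([0.5034, 0.1615, 0.1631], 0.81), ([0.3494, 0.1542, 0.1671], 0.78)]
1 1.6 band_grip [([0.354, 0.1532, 0.1691], 0.91), ([0.4982, 0.1615, 0.168], 0.69), ([0.7163, 0.1478, 0.0038], 0.29)]
1 1.7 band_under [([0.5091, 0.1163, 0.1811], 0.9), ([0.3013, 0.1699, 0.1789], 0.81), ([0.6336, -0.069, 0.2047], 0.61)]
1 1.8 band_under [([0.5089, 0.1157, 0.1764], 0.95)]
1 1.9 stand [([0.6027, -0.0803, 0.0019], 0.78)]
1 2.0 headset []
1 2.1 hook_seat [([0.5748, -0.0845, 0.2038], 0.77), ([0.6022, -0.0784, -0.0046], 0.47)]
base [ 0.65375296 -0.06765312  0.01      ]
base [ 0.65270974 -0.06642115  0.01      ]
```

View pics/crop1.png

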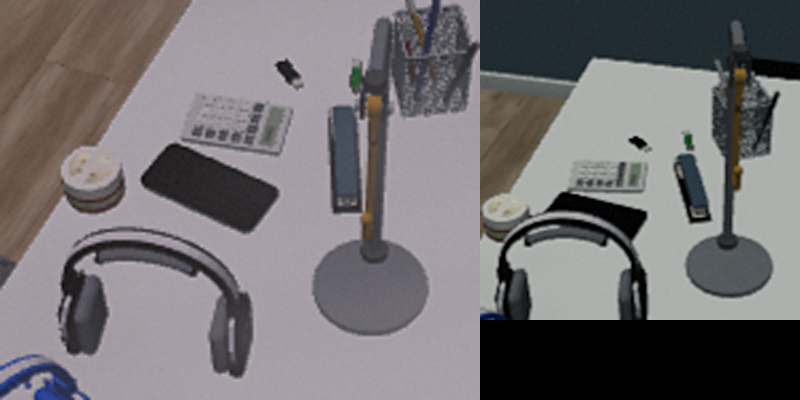

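The crop shows the black/grey headset at left-panel (155,300) with its strap under the bow at (150,262). The blue one is only at the lower-left edge and isn't meant. The gold hook hangs at (372,165) and the stand base is at (370,287). I'm moving to the pre-grasp, leaning to the +y side.

```bash
cat >> h.py <<'E'
from scipy.spatial.transform import Rotation as Ro
def target(yaw,lean=35):  # tool rotation, yaw of headset x-axis, deg
    c,s=np.cos(np.radians(yaw)),np.sin(np.radians(yaw));xp=np.array([c,s,0]);yp=np.array([-s,c,0]);Z=np.array([0,0,1.])
    l=np.radians(lean);z=-np.sin(l)*yp-np.cos(l)*Z
    return np.column_stack([np.cross(xp,z),xp,z])
def todo(P,yaw=None,lean=35):
    s=arm.sense();R=np.array(s['tcp_rot']);d=R.T@(np.array(P)-np.array(s['ee_pos']))*1000
    print('t',round(s['clock'],2),'pos',np.round(s['ee_pos'],4),'F',np.round(s['wrist_force'],2),'gap',round(s['finger_gap'],3),'g',round(s['grasp_force'],1))
    print('d mm',np.round(d,1))
    if yaw is not None: print('rotvec',np.round(Ro.from_matrix(R.T@target(yaw,lean)).as_rotvec(),4))
E
python3 -m pendant '[{"claw":1,"dx":-20,"dy":-12,"dz":-8},{"dx":-39.7,"dy":-24.2,"dz":-8},{"dx":-39.7,"dy":-24.2,"dz":-8},{"dx":-39.7,"dy":-24.2,"dz":-8},{"dx":-39.7,"dy":-24.2,"dz":-8},{"dx":-39.7,"dy":-24.2},{"dx":-39.7,"dy":-24.2},{"dx":-39.7,"dy":-24.2},{"dx":-39.7,"dy":-24.2},{"dx":-39.7,"dy":-24.2},{"dx":-19.7,"dy":-12}]' 45
python3 -m pendant '[{"az":0.151},{"az":0.151},{"az":0.151},{"az":0.151},{"az":0.151},{"az":0.151},{"az":0.151},{"ay":-0.153},{"ay":-0.153},{"ay":-0.153},{"ay":-0.153},{"az":0}]'
python3 - <<'E'
from h import *
todo([.4925,.2082,.233],10.2);print(np.round(arm.sense()['joint_pos'],2))
E
```

```text
t 2.15 pos [0.196  0.5671 0.2187] F [-0.31 -0.03 -0.4 ] gap 1.002 g 0.0
d mm [-397.5 -242.3  -14.3]
rotvec [ 0.3234 -0.5518  1.0256]
[ 1.15  0.13  1.49 -0.    1.52 -0.09]invalid input at $[0]: expected keys claw, dx, dy, dz, ax, ay, az
invalid input at $[0]: expected keys claw, dx, dy, dz, ax, ay, az
```

```bash

python3 -m pendant '[{"claw":1,"dx":-20,"dy":-12,"dz":-8,"ax":0,"ay":0,"az":0},{"claw":1,"dx":-40,"dy":-24,"dz":-8,"ax":0,"ay":0,"az":0},{"claw":1,"dx":-40,"dy":-24,"dz":-8,"ax":0,"ay":0,"az":0},{"claw":1,"dx":-40,"dy":-24,"dz":-8,"ax":0,"ay":0,"az":0},{"claw":1,"dx":-40,"dy":-24,"dz":-8,"ax":0,"ay":0,"az":0},{"claw":1,"dx":-40,"dy":-24,"dz":0,"ax":0,"ay":0,"az":0},{"claw":1,"dx":-40,"dy":-24,"dz":0,"ax":0,"ay":0,"az":0},{"claw":1,"dx":-40,"dy":-24,"dz":0,"ax":0,"ay":0,"az":0},{"claw":1,"dx":-40,"dy":-24,"dz":0,"ax":0,"ay":0,"az":0},{"claw":1,"dx":-40,"dy":-24,"dz":0,"ax":0,"ay":0,"az":0},{"claw":1,"dx":-20,"dy":-12,"dz":0,"ax":0,"ay":0,"az":0}]' 45
python3 -m pendant '[{"claw":1,"dx":0,"dy":0,"dz":0,"ax":0,"ay":0,"az":0.151},{"claw":1,"dx":0,"dy":0,"dz":0,"ax":0,"ay":0,"az":0.151},{"claw":1,"dx":0,"dy":0,"dz":0,"ax":0,"ay":0,"az":0.151},{"claw":1,"dx":0,"dy":0,"dz":0,"ax":0,"ay":0,"az":0.151},{"claw":1,"dx":0,"dy":0,"dz":0,"ax":0,"ay":0,"az":0.151},{"claw":1,"dx":0,"dy":0,"dz":0,"ax":0,"ay":0,"az":0.151},{"claw":1,"dx":0,"dy":0,"dz":0,"ax":0,"ay":0,"az":0.151},{"claw":1,"dx":0,"dy":0,"dz":0,"ax":0,"ay":-0.153,"az":0},{"claw":1,"dx":0,"dy":0,"dz":0,"ax":0,"ay":-0.153,"az":0},{"claw":1,"dx":0,"dy":0,"dz":0,"ax":0,"ay":-0.153,"az":0},{"claw":1,"dx":0,"dy":0,"dz":0,"ax":0,"ay":-0.153,"az":0},{"claw":1,"dx":0,"dy":0,"dz":0,"ax":0,"ay":0,"az":0}]'
python3 - <<'E'
from h import *
todo([.4925,.2082,.233],10.2);print(np.round(arm.sense()['joint_pos'],2))
E
```

```text
clock: 3.52
ee_pos: [0.497, 0.2064, 0.2593]
tcp_rot: [[-0.944, 0.329, 0.001], [0.329, 0.944, -0.001], [-0.001, -0.0, -1.0]]
wrist_force: [0.3, -0.6, 0.1]
finger_gap: 1.001
grasp_force: 0.0
clock: 5.03
ee_pos: [0.4945, 0.21, 0.2566]
tcp_rot: [[-0.152, 0.983, 0.101], [0.803, 0.183, -0.567], [-0.576, -0.005, -0.817]]
wrist_force: [0.3, 0.2, 0.5]
finger_gap: 1.005
grasp_force: 0.0
t 5.03 pos [0.4945 0.21   0.2566] F [0.34 0.23 0.51] gap 1.005 g 0.0
d mm [12.5 -2.2 20.1]
rotvec [-0.0006  0.0035  0.0073]
[ 0.67  0.21  1.46 -0.54  1.76  0.45]
```

```bash

python3 -m pendant '[{"claw":1,"dx":6,"dy":-1,"dz":10,"ax":0,"ay":0,"az":0},{"claw":1,"dx":6.5,"dy":-1.2,"dz":10,"ax":0,"ay":0,"az":0.007},{"claw":1,"dx":0,"dy":0,"dz":0,"ax":0,"ay":0,"az":0}]'
python3 - <<'E'
from h import *
s=arm.sense();snap('wrist','w1.png')
for c in('wrist','scene','top'):
    if c!='wrist': snap(c)
    for t in ('band_grip','band_under'): print(c,t,[(np.round(r['location'],4).tolist(),round(r['confidence'],2)) for r in arm.place_of(c,t)[:3]])
todo([.5026,.1518,.151],10.2)
E
```

```text
clock: 5.4
ee_pos: [0.4934, 0.2066, 0.2343]
tcp_rot: [[-0.14, 0.985, 0.101], [0.807, 0.173, -0.565], [-0.574, 0.003, -0.819]]
wrist_force: [-1.1, 0.4, -0.2]
finger_gap: 0.997
grasp_force: 0.0
wrist band_grip [([0.5038, 0.1617, 0.1682], 0.85), ([0.3468, 0.1549, 0.1672], 0.6)]
wrist band_under [([0.3018, 0.1695, 0.1761], 0.65), ([0.513, 0.1149, 0.1767], 0.55)]
scene band_grip [([0.3542, 0.154, 0.1651], 0.79), ([0.501, 0.1604, 0.1652], 0.56)]
scene band_under [([0.3068, 0.1673, 0.1778], 0.84), ([0.5089, 0.1161, 0.175], 0.75)]
top band_grip [([0.5017, 0.1629, 0.1636], 0.94), ([0.3484, 0.155, 0.1686], 0.67), ([0.5099, 0.1165, 0.181], 0.19)]
top band_under [([0.3019, 0.1704, 0.1795], 0.95), ([0.5075, 0.1176, 0.1797], 0.9), ([0.6721, 0.2761, -0.0009], 0.43)]
t 5.85 pos [0.4938 0.2081 0.2353] F [ 0.26 -0.27 -0.33] gap 0.999 g 0.0
d mm [  1.8  -1.5 101.7]
rotvec [ 0.0021  0.0009 -0.0047]
```

View pics/w1.png

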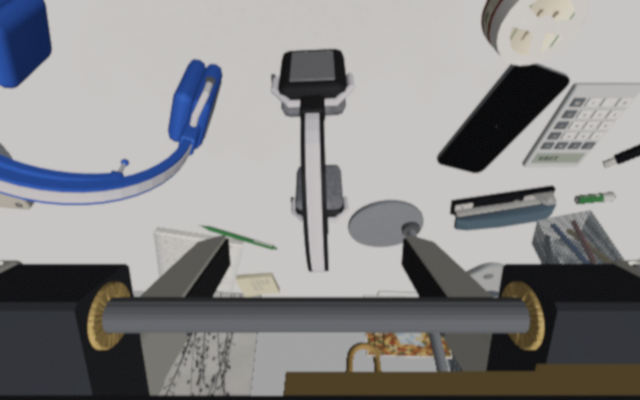

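The wrist view shows the bow upright at columns 303–328, midway between the fingers (230 and 405). I'm advancing and pinching.

```bash

python3 -m pendant '[{"claw":1,"dx":1.8,"dy":-1,"dz":20,"ax":0,"ay":0,"az":0},{"claw":1,"dx":0,"dy":0,"dz":25,"ax":0,"ay":0,"az":0},{"claw":1,"dx":0,"dy":0,"dz":25,"ax":0,"ay":0,"az":0},{"claw":1,"dx":0,"dy":0,"dz":20,"ax":0,"ay":0,"az":0},{"claw":1,"dx":0,"dy":0,"dz":11,"ax":0,"ay":0,"az":0},{"claw":1,"dx":0,"dy":0,"dz":0,"ax":0,"ay":0,"az":0}]'
python3 -m pendant '[{"claw":0.35,"dx":0,"dy":0,"dz":0,"ax":0,"ay":0,"az":0},{"claw":0.35,"dx":0,"dy":0,"dz":0,"ax":0,"ay":0,"az":0},{"claw":0.35,"dx":0,"dy":0,"dz":0,"ax":0,"ay":0,"az":0},{"claw":0,"dx":0,"dy":0,"dz":0,"ax":0,"ay":0,"az":0},{"claw":0,"dx":0,"dy":0,"dz":0,"ax":0,"ay":0,"az":0},{"claw":0,"dx":0,"dy":0,"dz":0,"ax":0,"ay":0,"az":0},{"claw":0,"dx":0,"dy":0,"dz":0,"ax":0,"ay":0,"az":0},{"claw":0,"dx":0,"dy":0,"dz":0,"ax":0,"ay":0,"az":0}]' 45
```

```text
clock: 6.6
ee_pos: [0.5026, 0.1515, 0.1507]
tcp_rot: [[-0.141, 0.985, 0.102], [0.806, 0.174, -0.566], [-0.575, 0.003, -0.818]]
wrist_force: [0.4, 0.4, -0.4]
finger_gap: 1.0
grasp_force: 0.0
clock: 7.6
ee_pos: [0.5029, 0.1521, 0.1514]
tcp_rot: [[-0.14, 0.985, 0.103], [0.806, 0.174, -0.565], [-0.575, 0.004, -0.818]]
wrist_force: [1.7, -2.0, 1.5]
finger_gap: 0.2
grasp_force: 44.7
```

```bash

python3 -m pendant '[{"claw":0,"dx":-3,"dy":0,"dz":-4,"ax":0,"ay":0,"az":0},{"claw":0,"dx":-8,"dy":0,"dz":-12,"ax":0,"ay":0,"az":0},{"claw":0,"dx":-15,"dy":0,"dz":-21,"ax":0,"ay":0,"az":0},{"claw":0,"dx":-16,"dy":0,"dz":-23,"ax":0,"ay":0,"az":0},{"claw":0,"dx":-12,"dy":0,"dz":-17,"ax":0,"ay":0,"az":0},{"claw":0,"dx":-6,"dy":0,"dz":-9,"ax":0,"ay":0,"az":0},{"claw":0,"dx":0,"dy":0,"dz":0,"ax":0,"ay":0,"az":0}]'
python3 -m pendant '[{"claw":0,"dx":-8,"dy":-2,"dz":6,"ax":0,"ay":0,"az":0},{"claw":0,"dx":-20,"dy":-4,"dz":14,"ax":0,"ay":0,"az":0},{"claw":0,"dx":-29,"dy":-6,"dz":20,"ax":0,"ay":0,"az":0},{"claw":0,"dx":-30,"dy":-6,"dz":21,"ax":0,"ay":0,"az":0},{"claw":0,"dx":-30,"dy":-6,"dz":21,"ax":0,"ay":0,"az":0},{"claw":0,"dx":-29,"dy":-5,"dz":20,"ax":0,"ay":0,"az":0},{"claw":0,"dx":-20,"dy":-4,"dz":14,"ax":0,"ay":0,"az":0},{"claw":0,"dx":-8,"dy":-1,"dz":6,"ax":0,"ay":0,"az":0},{"claw":0,"dx":0,"dy":0,"dz":0,"ax":0,"ay":0,"az":0},{"claw":0,"dx":0,"dy":0,"dz":0,"ax":0,"ay":0,"az":0}]'
cat >> h.py <<'E'
def det(c,ts):
    for t in ts:
        print(round(arm.sense()['clock'],2),c,t,[(np.round(r['location'],4).tolist(),round(r['confidence'],2)) for r in arm.place_of(c,t)[:2]])
E
python3 - <<'E'
from h import *
a=snap('top','top2.png');det('top',['band_under','hook_pin','stand'])
b=snap('scene','sc2.png');det('scene',['band_under','hook_pin','hook_seat'])
A=cv2.resize(a[80:255,205:385],(400,390),interpolation=cv2.INTER_CUBIC)
B=cv2.resize(b[80:255,220:400],(400,390),interpolation=cv2.INTER_CUBIC)
cv2.imwrite('pics/crop2.png',np.hstack([A,B])[:,:,::-1])
todo([.5026,.1518,.151],13)
E
```

```text
clock: 8.48
ee_pos: [0.5027, 0.1526, 0.2569]
tcp_rot: [[-0.14, 0.985, 0.104], [0.807, 0.174, -0.564], [-0.574, 0.005, -0.819]]
wrist_force: [0.2, 0.7, -2.6]
finger_gap: 0.196
grasp_force: 44.7
clock: 9.72
ee_pos: [0.506, -0.0622, 0.2558]
tcp_rot: [[-0.141, 0.985, 0.103], [0.806, 0.175, -0.565], [-0.574, 0.004, -0.819]]
wrist_force: [-0.1, 0.6, -1.5]
finger_gap: 0.196
grasp_force: 44.7
9.78 top band_under [([0.5095, -0.096, 0.2856], 0.73), ([0.3001, 0.1716, 0.1786], 0.61)]
9.82 top hook_pin [([0.6069, -0.0759, 0.3447], 0.9)]
9.88 top stand [([0.6049, -0.0767, 0.0052], 0.77)]
9.97 scene band_under [([0.3068, 0.1691, 0.1804], 0.85), ([0.5131, -0.0967, 0.2816], 0.81)]
10.03 scene hook_pin [([0.6059, -0.0771, 0.3452], 0.55)]
10.07 scene hook_seat [([0.5795, -0.0823, 0.2042], 0.66)]
t 10.12 pos [ 0.5061 -0.0625  0.2562] F [-0.66 -0.1  -2.05] gap 0.197 g 44.7
d mm [233.7  33.6 -35.4]
rotvec [-0.0262  0.0012 -0.0442]
```

View pics/crop2.png

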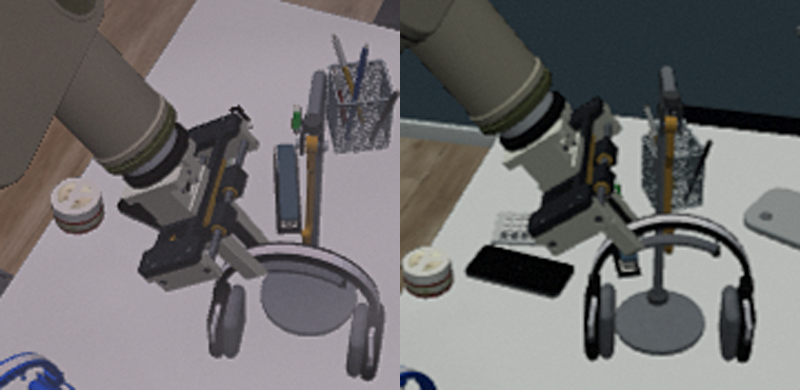

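The crop shows the headset held upright in front of the stand, with the cups level at right-panel (592,357) and (748,357), and the hook behind it at (665,190). Next I measure roll and sag in the grip, plus the stand yaw, by plane rectification.

```bash
cat > m.py <<'E'
from h import *
def rect(c,im,O,ex,ey,W,H):  # plane image 1px/mm, O world of pixel(0,0)
    q=np.float32([[0,0],[W,0],[W,H],[0,H]]);p=np.float32([proj(c,np.array(O)+(u*np.array(ex)+v*np.array(ey))/1000) for u,v in q])
    return cv2.warpPerspective(im,cv2.getPerspectiveTransform(p,q),(W,H),flags=cv2.INTER_CUBIC)
def base(c,f):
    im=cv2.imread('pics/'+f);r=rect(c,im,[.55,-.18,.01],[1,0,0],[0,1,0],220,220);g=cv2.cvtColor(r,cv2.COLOR_BGR2GRAY)
    cc=cv2.HoughCircles(g,cv2.HOUGH_GRADIENT,1,200,param1=60,param2=10,minRadius=58,maxRadius=66)
    x,y,rad=cc[0,0];return np.array([.55+x/1000,-.18+y/1000]),rad
def ecc(c,f0,f1,d,bu=np.array([.5092,.116,.178]),yaw=10.2):
    s=np.radians(yaw);yp=np.array([-np.sin(s),np.cos(s),0]);up=np.array([0,0,1.])
    out=[]
    for f,b in((f0,bu),(f1,bu+d)):
        im=cv2.imread('pics/'+f);out.append(cv2.cvtColor(rect(c,im,b+.12*yp+.03*up,-yp,-up,240,220),cv2.COLOR_BGR2GRAY))
    m=(out[0]<115).astype(np.uint8)*255;m[:,:10]=0;m=cv2.dilate(m,np.ones((5,5)))
    m[:95,:120]=0  # gripper side
    M=np.eye(2,3,dtype=np.float32)
    cv2.imwrite('pics/_%s.png'%c,np.hstack(out+[m]))
    cor,M=cv2.findTransformECC(out[0],out[1],M,cv2.MOTION_EUCLIDEAN,(3,300,1e-6),m,5)
    q=M@np.array([120,30,1])-np.array([120,30])
    return 'corr %.3f roll(img cw+) %.2f deg, band_under shift: y %.1f z %.1f mm'%(cor,np.degrees(np.arctan2(M[1,0],M[0,0])),-q[0],-q[1])
E
python3 - <<'E'
from m import *
for c,f in(('top','top1.png'),('scene','scene1.png')): 
    b,r=base(c,f);d=b-np.array([.6052,-.0777]);print(c,b,r,np.hypot(*d),np.degrees(np.arctan2(d[1],d[0])))
for c,a,b in(('top','top1.png','top2.png'),('scene','scene1.png','sc2.png')): print(c,ecc(c,a,b,np.array([.0032,-.2146,.1048])))
i=[cv2.imread('pics/_%s.png'%c) for c in('top','scene')];cv2.imwrite('pics/rect.png',np.vstack(i))
E
```

```text
top [ 0.6535 -0.0645] 63.1 0.05007126794564294 15.28521617543956
scene [ 0.6585     -0.06350001] 59.9 0.05515914618870893 14.918021283731386
top corr 0.526 roll(img cw+) -2.59 deg, band_under shift: y 5.5 z -0.5 mm
scene corr 0.467 roll(img cw+) -18.02 deg, band_under shift: y 49.2 z 32.8 mm
```

View pics/rect.png

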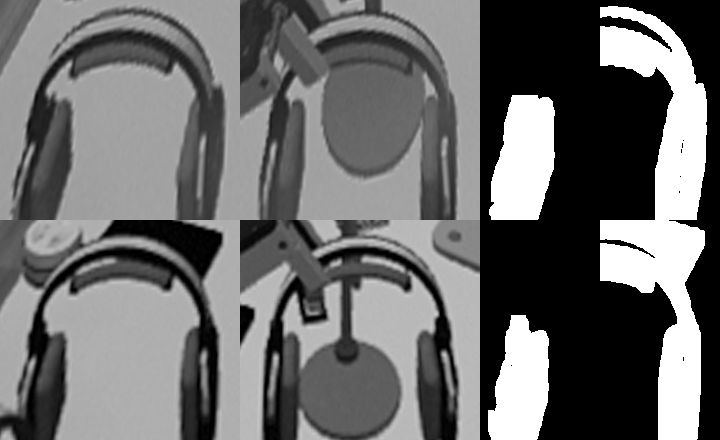

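```bash

python3 -m pendant '[{"claw":0,"dx":0,"dy":0,"dz":0,"ax":-0.022,"ay":0,"az":-0.032},{"claw":0,"dx":0,"dy":0,"dz":0,"ax":-0.022,"ay":0,"az":-0.031},{"claw":0,"dx":0,"dy":0,"dz":0,"ax":0,"ay":0,"az":0}]'
cat >> h.py <<'E'
PIN=np.array([.6056,-.0775,.345]);SY=np.radians(14.5);S=np.array([[np.cos(SY),-np.sin(SY),0],[np.sin(SY),np.cos(SY),0],[0,0,1]])
OFF=np.array([-.0031,-.0353,.0263]) # band_under minus TCP in stand axes (headset yaw = stand yaw)
def hs(P,yaw=14.5):  # target of band_under in stand axes rel. stand origin (m)
    s=arm.sense();R=np.array(s['tcp_rot']);e=np.array(s['ee_pos']);o=S.T@(e-[PIN[0],PIN[1],0])+OFF
    print('t',round(s['clock'],2),'bu in stand',np.round(o*1000,1),'F',np.round(S.T@np.array(s['wrist_force']),2))
    d=(R.T@S@(np.array(P)-o))*1000;print('tool d',np.round(d,1),'rot',np.round(Ro.from_matrix(R.T@target(yaw)).as_rotvec(),4))
    print('tool unit x_s',np.round(R.T@S[:,0],3),'y_s',np.round(R.T@S[:,1],3),'up',np.round(R.T@S[:,2],3))
E
python3 - <<'E'
from m import *
o=S.T@np.array([.0086,-.0344,.0263]);print(o)
hs([-.045,0,.277])
snap('top','top3.png');det('top',['band_under','band_grip']);snap('scene','sc3.png');det('scene',['band_under','band_grip','hook_seat'])
print(S.T@(np.array([.5147,-.0969,.2825])-[.6056,-.0775,0]))
# patch matching of rectified views for roll
d=np.array([.0032,-.2146,.1048])
for c in('top','scene'):
    i=cv2.imread('pics/_%s.png'%c,0);a,b=i[:,:240],i[:,240:480]
    for n,(y0,y1,x0,x1) in dict(strapR=(55,80,150,185),lcup=(110,210,20,75),rcup=(100,210,172,228),bowR=(40,90,175,220)).items():
        t=a[y0:y1,x0:x1];w=b[max(y0-10,0):y1+10,x0-10:x1+10];r=cv2.matchTemplate(w,t,cv2.TM_CCOEFF_NORMED);_,v,_,l=cv2.minMaxLoc(r);print(c,n,round(v,2),'dx,dy px',l[0]-10,l[1]-10)
E
```

```text
clock: 10.5
ee_pos: [0.5057, -0.0629, 0.2564]
tcp_rot: [[-0.202, 0.968, 0.147], [0.793, 0.25, -0.556], [-0.575, 0.004, -0.818]]
wrist_force: [0.1, -0.8, -2.0]
finger_gap: 0.197
grasp_force: 44.7
[-0.000287   -0.03545755  0.0263    ]
t 10.5 bu in stand [-96.1   3.9 282.7] F [-0.15 -0.81 -1.98]
tool d [ 0.2 51.1  7. ] rot [ 0.0035  0.0015 -0.0025]
tool unit x_s [0.003 1.    0.003] y_s [ 0.818 -0.    -0.575] up [-0.575  0.004 -0.818]
10.55 top band_under [([0.3023, 0.1699, 0.179], 0.97), ([0.5146, -0.0968, 0.2858], 0.56)]
10.6 top band_grip [([0.5088, -0.0501, 0.27], 0.82), ([0.3497, 0.1571, 0.1663], 0.81)]
10.7 scene band_under [([0.3067, 0.1671, 0.1779], 0.95), ([0.5144, -0.1016, 0.2787], 0.9)]
10.75 scene band_grip [([0.3526, 0.1529, 0.1679], 0.72), ([0.501, -0.0529, 0.2732], 0.66)]
10.8 scene hook_seat [([0.5813, -0.0827, 0.2019], 0.49)]
[-0.09286199  0.00397748  0.2825    ]
top strapR 0.87 dx,dy px -1 1
top lcup 0.63 dx,dy px -2 10
top rcup 0.5 dx,dy px -1 10
top bowR 0.7 dx,dy px -3 0
scene strapR 0.94 dx,dy px 0 0
scene lcup 0.58 dx,dy px -3 10
scene rcup 0.74 dx,dy px -3 -1
scene bowR 0.63 dx,dy px -1 -1
```

Roll and sag in the grip are negligible: the strap corner matches within 1 px in both views. Now entering above the tip.

```bash
sed -i 's/^OFF=np.array(.*\])/OFF=np.array([-.0002,-.0368,.0265])/' h.py
python3 -m pendant '[{"claw":0,"dx":0.4,"dy":6,"dz":1.5,"ax":0,"ay":0,"az":0},{"claw":0,"dx":0.5,"dy":14,"dz":2.5,"ax":0,"ay":0,"az":0},{"claw":0,"dx":0.5,"dy":16,"dz":2.2,"ax":0,"ay":0,"az":0},{"claw":0,"dx":0,"dy":12,"dz":0,"ax":0,"ay":0,"az":0},{"claw":0,"dx":0,"dy":8,"dz":0,"ax":0,"ay":0,"az":0},{"claw":0,"dx":0,"dy":5,"dz":0,"ax":0,"ay":0,"az":0},{"claw":0,"dx":0,"dy":3,"dz":0,"ax":0,"ay":0,"az":0},{"claw":0,"dx":0,"dy":1,"dz":0,"ax":0,"ay":0,"az":0},{"claw":0,"dx":0,"dy":0,"dz":0,"ax":0,"ay":0,"az":0}]'
python3 - <<'E'
from m import *
hs([-.024,0,.277])
for c in('top','scene'):
    im=snap(c,c+'4.png');det(c,['band_under','hook_seat'])
E
```

```text
clock: 11.98
ee_pos: [0.5695, -0.049, 0.2506]
tcp_rot: [[-0.202, 0.968, 0.146], [0.793, 0.249, -0.556], [-0.575, 0.004, -0.818]]
wrist_force: [0.1, 0.1, -1.6]
finger_gap: 0.195
grasp_force: 44.7
t 11.97 bu in stand [-2.800e+01 -1.000e-01  2.771e+02] F [ 0.13  0.03 -1.56]
tool d [0.2 4.  0.1] rot [ 0.0026  0.0014 -0.0031]
tool unit x_s [0.003 1.    0.003] y_s [ 0.818 -0.001 -0.575] up [-0.575  0.004 -0.818]
12.03 top band_under [([0.5779, -0.0821, 0.2809], 0.78), ([0.304, 0.168, 0.1785], 0.74)]
12.07 top hook_seat [([0.5758, -0.0857, 0.207], 0.72), ([0.4176, -0.1402, 0.0006], 0.41)]
12.18 scene band_under [([0.5795, -0.0845, 0.2742], 0.98), ([0.3061, 0.1663, 0.1794], 0.93)]
12.22 scene hook_seat [([0.5879, -0.0813, 0.2018], 0.51)]
```

```bash

python3 -m pendant '[{"claw":0,"dx":0,"dy":1.5,"dz":0,"ax":0,"ay":0,"az":0},{"claw":0,"dx":0,"dy":1.5,"dz":0,"ax":0,"ay":0,"az":0},{"claw":0,"dx":0,"dy":1.5,"dz":0,"ax":0,"ay":0,"az":0},{"claw":0,"dx":0,"dy":1.5,"dz":0,"ax":0,"ay":0,"az":0},{"claw":0,"dx":0,"dy":1,"dz":0,"ax":0,"ay":0,"az":0},{"claw":0,"dx":0,"dy":1,"dz":0,"ax":0,"ay":0,"az":0},{"claw":0,"dx":0,"dy":0.8,"dz":0,"ax":0,"ay":0,"az":0},{"claw":0,"dx":0,"dy":0.6,"dz":0,"ax":0,"ay":0,"az":0},{"claw":0,"dx":0,"dy":0.6,"dz":0,"ax":0,"ay":0,"az":0},{"claw":0,"dx":0,"dy":0.6,"dz":0,"ax":0,"ay":0,"az":0},{"claw":0,"dx":0,"dy":0.6,"dz":0,"ax":0,"ay":0,"az":0},{"claw":0,"dx":0,"dy":0.6,"dz":0,"ax":0,"ay":0,"az":0}]' | grep -E 'clock|force'
python3 -m pendant '[{"claw":0,"dx":0,"dy":0.6,"dz":0,"ax":0,"ay":0,"az":0},{"claw":0,"dx":0,"dy":0.6,"dz":0,"ax":0,"ay":0,"az":0},{"claw":0,"dx":0,"dy":0.6,"dz":0,"ax":0,"ay":0,"az":0},{"claw":0,"dx":0,"dy":0.6,"dz":0,"ax":0,"ay":0,"az":0},{"claw":0,"dx":0,"dy":0.6,"dz":0,"ax":0,"ay":0,"az":0},{"claw":0,"dx":0,"dy":0.6,"dz":0,"ax":0,"ay":0,"az":0},{"claw":0,"dx":0,"dy":0.6,"dz":0,"ax":0,"ay":0,"az":0},{"claw":0,"dx":0,"dy":0.6,"dz":0,"ax":0,"ay":0,"az":0},{"claw":0,"dx":0,"dy":0.6,"dz":0,"ax":0,"ay":0,"az":0},{"claw":0,"dx":0,"dy":0.6,"dz":0,"ax":0,"ay":0,"az":0},{"claw":0,"dx":0,"dy":0.6,"dz":0,"ax":0,"ay":0,"az":0},{"claw":0,"dx":0,"dy":0.6,"dz":0,"ax":0,"ay":0,"az":0}]' | grep -E 'clock|force'
python3 -m pendant '[{"claw":0,"dx":0,"dy":0.7,"dz":0,"ax":0,"ay":0,"az":0},{"claw":0,"dx":0,"dy":0.7,"dz":0,"ax":0,"ay":0,"az":0},{"claw":0,"dx":0,"dy":0.7,"dz":0,"ax":0,"ay":0,"az":0},{"claw":0,"dx":0,"dy":0.7,"dz":0,"ax":0,"ay":0,"az":0},{"claw":0,"dx":0,"dy":0.7,"dz":0,"ax":0,"ay":0,"az":0},{"claw":0,"dx":0,"dy":0.7,"dz":0,"ax":0,"ay":0,"az":0},{"claw":0,"dx":0,"dy":0.7,"dz":0,"ax":0,"ay":0,"az":0},{"claw":0,"dx":0,"dy":0.7,"dz":0,"ax":0,"ay":0,"az":0},{"claw":0,"dx":0,"dy":0.7,"dz":0,"ax":0,"ay":0,"az":0},{"claw":0,"dx":0,"dy":0.7,"dz":0,"ax":0,"ay":0,"az":0},{"claw":0,"dx":0,"dy":0.7,"dz":0,"ax":0,"ay":0,"az":0},{"claw":0,"dx":0,"dy":0.7,"dz":0,"ax":0,"ay":0,"az":0}]' | grep -E 'clock|force'
python3 - <<'E'
from m import *
hs([.010,0,.277])
for k in range(3):
    for c in('top','scene'):
        snap(c)
        for t in ('hook_seat',): print(c,round(arm.sense()['clock'],2),[(np.round((S.T@(np.array(r['location'])-[PIN[0],PIN[1],0]))*1000,1).tolist(),round(r['confidence'],2)) for r in arm.place_of(c,t)[:1]])
E
```

```text
clock: 13.78
wrist_force: [0.2, 0.3, -2.0]
grasp_force: 44.7
clock: 15.28
wrist_force: [-0.1, -0.7, -1.3]
grasp_force: 44.7
clock: 16.77
wrist_force: [0.1, -0.3, -1.4]
grasp_force: 44.7
t 16.77 bu in stand [-4.000e-01 -2.000e-01  2.772e+02] F [ 0.05 -0.37 -1.37]
tool d [ 0.3 10.4  0.1] rot [ 0.0026  0.0014 -0.003 ]
tool unit x_s [0.003 1.    0.003] y_s [ 0.818 -0.001 -0.575] up [-0.575  0.004 -0.818]
top 16.82 [([4.8, 1.7, 204.4], 0.63)]
scene 16.93 [([3.2, -1.2, 202.1], 0.74)]
top 17.02 [([1.7, 1.6, 205.7], 0.7)]
scene 17.12 [([-5.4, 1.6, 202.6], 0.63)]
top 17.23 [([-1.7, 1.4, 202.2], 0.57)]
scene 17.32 [([-1.5, 0.1, 201.0], 0.55)]
```

```bash

python3 -m pendant '[{"claw":0,"dx":0,"dy":0.7,"dz":0,"ax":0,"ay":0,"az":0},{"claw":0,"dx":0,"dy":0.7,"dz":0,"ax":0,"ay":0,"az":0},{"claw":0,"dx":0,"dy":0.7,"dz":0,"ax":0,"ay":0,"az":0},{"claw":0,"dx":0,"dy":0.7,"dz":0,"ax":0,"ay":0,"az":0},{"claw":0,"dx":0,"dy":0.7,"dz":0,"ax":0,"ay":0,"az":0},{"claw":0,"dx":0,"dy":0.7,"dz":0,"ax":0,"ay":0,"az":0},{"claw":0,"dx":0,"dy":0.7,"dz":0,"ax":0,"ay":0,"az":0},{"claw":0,"dx":0,"dy":0.7,"dz":0,"ax":0,"ay":0,"az":0},{"claw":0,"dx":0,"dy":0.7,"dz":0,"ax":0,"ay":0,"az":0},{"claw":0,"dx":0,"dy":0.7,"dz":0,"ax":0,"ay":0,"az":0},{"claw":0,"dx":0,"dy":0.7,"dz":0,"ax":0,"ay":0,"az":0},{"claw":0,"dx":0,"dy":0.7,"dz":0,"ax":0,"ay":0,"az":0}]' | grep -E 'clock|force'
python3 -m pendant '[{"claw":0,"dx":0,"dy":0.5,"dz":0,"ax":0,"ay":0,"az":0},{"claw":0,"dx":0,"dy":0.5,"dz":0,"ax":0,"ay":0,"az":0},{"claw":0,"dx":0,"dy":0.5,"dz":0,"ax":0,"ay":0,"az":0},{"claw":0,"dx":0,"dy":0.3,"dz":0,"ax":0,"ay":0,"az":0},{"claw":0,"dx":0,"dy":0,"dz":0,"ax":0,"ay":0,"az":0},{"claw":0,"dx":0,"dy":0,"dz":0,"ax":0,"ay":0,"az":0},{"claw":0,"dx":0,"dy":0,"dz":0,"ax":0,"ay":0,"az":0},{"claw":0,"dx":0,"dy":0,"dz":0,"ax":0,"ay":0,"az":0},{"claw":0,"dx":0,"dy":0,"dz":0,"ax":0,"ay":0,"az":0},{"claw":0,"dx":0,"dy":0,"dz":0,"ax":0,"ay":0,"az":0},{"claw":0,"dx":0,"dy":0,"dz":0,"ax":0,"ay":0,"az":0},{"claw":0,"dx":0,"dy":0,"dz":0,"ax":0,"ay":0,"az":0}]' | grep -E 'clock|force'
cat >> h.py <<'E'
def seat(n=4,t='hook_seat'):
    for k in range(n):
        for c in('top','scene'):
            snap(c);print(t,c,round(arm.sense()['clock'],2),[((S.T@(np.array(r['location'])-[PIN[0],PIN[1],0]))*1000).round(1).tolist()+[round(r['confidence'],2)] for r in arm.place_of(c,t)[:1]])
E
python3 - <<'E'
from h import *
hs([.010,0,.277]);seat(6)
b=arm.grab_frame('scene');a=arm.grab_frame('top')
f=lambda im,x,y:cv2.resize(im[y:y+130,x:x+130],(400,400),interpolation=cv2.INTER_CUBIC)
cv2.imwrite('pics/crop5.png',np.hstack([f(a,275,100),f(b,275,110)])[:,:,::-1])
E
```

```text
clock: 18.88
wrist_force: [-0.5, 0.1, -1.9]
grasp_force: 44.7
clock: 20.38
wrist_force: [0.0, -0.7, -1.3]
grasp_force: 44.7
t 20.38 bu in stand [ 9.700e+00 -1.000e-01  2.772e+02] F [-0.16 -0.73 -1.28]
tool d [0.2 0.3 0.1] rot [ 0.0026  0.0014 -0.003 ]
tool unit x_s [0.003 1.    0.003] y_s [ 0.818 -0.001 -0.575] up [-0.575  0.004 -0.818]
hook_seat top 20.43 [[17.5, 1.6, 204.1, 0.44]]
hook_seat scene 20.52 [[17.7, 0.1, 203.2, 0.53]]
hook_seat top 20.62 [[17.7, 2.0, 202.7, 0.57]]
hook_seat scene 20.73 [[18.6, 1.2, 201.5, 0.63]]
hook_seat top 20.82 [[16.8, 2.8, 205.9, 0.49]]
hook_seat scene 20.93 [[18.1, -1.3, 204.6, 0.53]]
hook_seat top 21.02 [[16.2, 3.5, 204.6, 0.65]]
hook_seat scene 21.12 [[20.1, 1.0, 201.0, 0.62]]
hook_seat top 21.23 [[20.2, 1.8, 205.2, 0.59]]
hook_seat scene 21.32 [[-195.1, -16.7, -0.8, 0.65]]
hook_seat top 21.43 [[17.8, 2.7, 205.2, 0.45]]
hook_seat scene 21.52 [[18.5, 0.6, 201.0, 0.46]]
```

View pics/crop5.png

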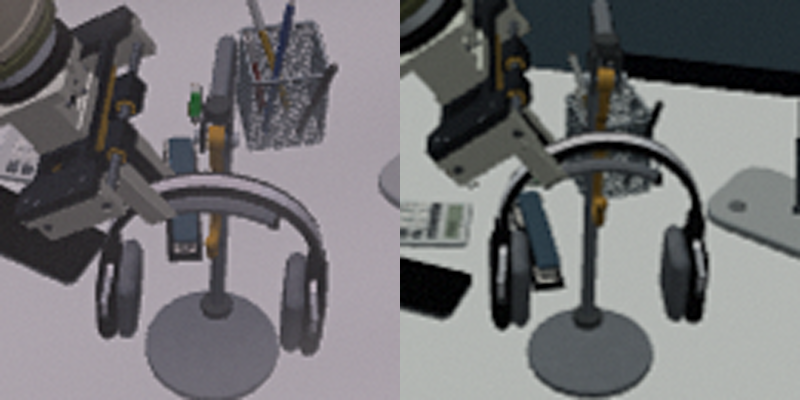

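The hook rests still on the bow: the seat holds at x = 18 ± 1.5 mm for over 1 s (about 0.125 rad). It crosses the middle of the bow at right-panel (600,150), with the bow's edges at 497 and 707. Next I lower it, and it should follow the bow.

```bash

python3 -m pendant '[{"claw":0,"dx":0.58,"dy":0,"dz":0.82,"ax":0,"ay":0,"az":0},{"claw":0,"dx":1.15,"dy":0,"dz":1.64,"ax":0,"ay":0,"az":0},{"claw":0,"dx":1.72,"dy":0,"dz":2.45,"ax":0,"ay":0,"az":0},{"claw":0,"dx":1.72,"dy":0,"dz":2.45,"ax":0,"ay":0,"az":0},{"claw":0,"dx":1.72,"dy":0,"dz":2.45,"ax":0,"ay":0,"az":0},{"claw":0,"dx":1.72,"dy":0,"dz":2.45,"ax":0,"ay":0,"az":0},{"claw":0,"dx":1.72,"dy":0,"dz":2.45,"ax":0,"ay":0,"az":0},{"claw":0,"dx":1.72,"dy":0,"dz":2.45,"ax":0,"ay":0,"az":0},{"claw":0,"dx":1.72,"dy":0,"dz":2.45,"ax":0,"ay":0,"az":0},{"claw":0,"dx":1.15,"dy":0,"dz":1.64,"ax":0,"ay":0,"az":0},{"claw":0,"dx":1.15,"dy":0,"dz":1.64,"ax":0,"ay":0,"az":0},{"claw":0,"dx":0.58,"dy":0,"dz":0.82,"ax":0,"ay":0,"az":0}]' | grep -E 'clock|wrist'
python3 -m pendant '[{"claw":0,"dx":0,"dy":0,"dz":0,"ax":0,"ay":0,"az":0},{"claw":0,"dx":0.58,"dy":0,"dz":0.82,"ax":0,"ay":0,"az":0},{"claw":0,"dx":0.58,"dy":0,"dz":0.82,"ax":0,"ay":0,"az":0},{"claw":0,"dx":0.58,"dy":0,"dz":0.82,"ax":0,"ay":0,"az":0},{"claw":0,"dx":0.58,"dy":0,"dz":0.82,"ax":0,"ay":0,"az":0},{"claw":0,"dx":0.58,"dy":0,"dz":0.82,"ax":0,"ay":0,"az":0},{"claw":0,"dx":0.58,"dy":0,"dz":0.82,"ax":0,"ay":0,"az":0},{"claw":0,"dx":0.58,"dy":0,"dz":0.82,"ax":0,"ay":0,"az":0},{"claw":0,"dx":0,"dy":0,"dz":0,"ax":0,"ay":0,"az":0}]' | grep -E 'clock|wrist'
python3 - <<'E'
from h import *
hs([.010,0,.232])
for k in range(6):
    snap('top' if k%2 else 'scene');print(np.round(S.T@np.array(arm.sense()['wrist_force']),2))
seat(2)
E
```

```text
clock: 23.18
wrist_force: [-0.0, 0.2, -1.4]
clock: 24.3
wrist_force: [-0.3, -0.3, -2.2]
t 24.3 bu in stand [ 9.800e+00 -1.000e-01  2.411e+02] F [-0.37 -0.23 -2.16]
tool d [5.3 0.2 7.3] rot [ 0.0024  0.0014 -0.0029]
tool unit x_s [0.003 1.    0.002] y_s [ 0.818 -0.001 -0.575] up [-0.575  0.004 -0.818]
[-1.13 -0.29 -2.43]
[ 0.26  0.13 -2.2 ]
[ 0.31 -0.29 -1.65]
[-0.92  0.25 -1.5 ]
[-0.32  0.87 -1.64]
[-0.1  -0.21 -1.1 ]
hook_seat top 24.65 [[-1.4, 1.0, 5.7, 0.72]]
hook_seat scene 24.75 [[9.2, -0.1, 200.7, 0.74]]
hook_seat top 24.85 [[11.2, 3.6, 201.7, 0.66]]
hook_seat scene 24.95 [[9.7, 0.4, 200.9, 0.54]]
```

```bash

python3 -m pendant '[{"claw":0,"dx":0.58,"dy":0,"dz":0.82,"ax":0,"ay":0,"az":0},{"claw":0,"dx":0.58,"dy":0,"dz":0.82,"ax":0,"ay":0,"az":0},{"claw":0,"dx":0.58,"dy":0,"dz":0.82,"ax":0,"ay":0,"az":0},{"claw":0,"dx":0.58,"dy":0,"dz":0.82,"ax":0,"ay":0,"az":0},{"claw":0,"dx":0.58,"dy":0,"dz":0.82,"ax":0,"ay":0,"az":0},{"claw":0,"dx":0.58,"dy":0,"dz":0.82,"ax":0,"ay":0,"az":0},{"claw":0,"dx":0.58,"dy":0,"dz":0.82,"ax":0,"ay":0,"az":0},{"claw":0,"dx":0.58,"dy":0,"dz":0.82,"ax":0,"ay":0,"az":0},{"claw":0,"dx":0.58,"dy":0,"dz":0.82,"ax":0,"ay":0,"az":0},{"claw":0,"dx":0,"dy":0,"dz":0,"ax":0,"ay":0,"az":0}]' | grep -E 'clock|wrist'
cat >> h.py <<'E'
def feel(n=6,cam='top'):
    f=[]
    for k in range(n): arm.grab_frame(cam);f.append(S.T@np.array(arm.sense()['wrist_force']))
    e=np.array(arm.sense()['ee_pos']);print('F mean',np.mean(f,0).round(2),'t',round(arm.sense()['clock'],2),'bu',((S.T@(e-[PIN[0],PIN[1],0])+OFF)*1000).round(1))
E
python3 -c "from h import *;feel(6)"
python3 -m pendant '[{"claw":0,"dx":0.29,"dy":0,"dz":0.41,"ax":0,"ay":0,"az":0},{"claw":0,"dx":0.29,"dy":0,"dz":0.41,"ax":0,"ay":0,"az":0},{"claw":0,"dx":0.29,"dy":0,"dz":0.41,"ax":0,"ay":0,"az":0},{"claw":0,"dx":0,"dy":0,"dz":0,"ax":0,"ay":0,"az":0}]' | grep -E 'wrist'
python3 -c "from h import *;feel(6);seat(1)"
```

```text
clock: 26.25
wrist_force: [0.5, -0.2, -1.7]
F mean [-0.   -0.12 -1.25] t 26.55 bu [ 9.900e+00 -1.000e-01  2.322e+02]
wrist_force: [0.1, -0.4, -2.2]
F mean [ 0.05 -0.01 -1.63] t 27.35 bu [ 9.900e+00 -1.000e-01  2.307e+02]
hook_seat top 27.4 [[9.1, 0.1, 205.0, 0.66]]
hook_seat scene 27.5 [[8.8, 1.8, 199.8, 0.76]]
```

```bash
cat > free.py <<'E'
import sys
from h import *
f=[]
for k in range(6): arm.grab_frame('top');f.append(arm.sense()['wrist_force'][2])
e=np.array(arm.sense()['ee_pos']);print('Fz',round(np.mean(f),2),'bu',((S.T@(e-[PIN[0],PIN[1],0])+OFF)*1000).round(1),round(arm.sense()['clock'],2))
sys.exit(np.mean(f)>-1.0)
E
python3 -m pendant '[{"claw":0,"dx":0.29,"dy":0,"dz":0.41,"ax":0,"ay":0,"az":0},{"claw":0,"dx":0.29,"dy":0,"dz":0.41,"ax":0,"ay":0,"az":0},{"claw":0,"dx":0.29,"dy":0,"dz":0.41,"ax":0,"ay":0,"az":0},{"claw":0,"dx":0,"dy":0,"dz":0,"ax":0,"ay":0,"az":0}]' | grep wrist ; python3 free.py && 
python3 -m pendant '[{"claw":0,"dx":0.29,"dy":0,"dz":0.41,"ax":0,"ay":0,"az":0},{"claw":0,"dx":0.29,"dy":0,"dz":0.41,"ax":0,"ay":0,"az":0},{"claw":0,"dx":0.29,"dy":0,"dz":0.41,"ax":0,"ay":0,"az":0},{"claw":0,"dx":0,"dy":0,"dz":0,"ax":0,"ay":0,"az":0}]' | grep wrist && python3 free.py && 
python3 -m pendant '[{"claw":0,"dx":0.29,"dy":0,"dz":0.41,"ax":0,"ay":0,"az":0},{"claw":0,"dx":0.29,"dy":0,"dz":0.41,"ax":0,"ay":0,"az":0},{"claw":0,"dx":0,"dy":0,"dz":0,"ax":0,"ay":0,"az":0}]' | grep wrist && python3 free.py && 
python3 -m pendant '[{"claw":0,"dx":0.29,"dy":0,"dz":0.41,"ax":0,"ay":0,"az":0},{"claw":0,"dx":0.29,"dy":0,"dz":0.41,"ax":0,"ay":0,"az":0},{"claw":0,"dx":0,"dy":0,"dz":0,"ax":0,"ay":0,"az":0}]' | grep wrist && python3 free.py && 
python3 -m pendant '[{"claw":0,"dx":0.29,"dy":0,"dz":0.41,"ax":0,"ay":0,"az":0},{"claw":0,"dx":0.29,"dy":0,"dz":0.41,"ax":0,"ay":0,"az":0},{"claw":0,"dx":0,"dy":0,"dz":0,"ax":0,"ay":0,"az":0}]' | grep wrist && python3 free.py
python3 -c "from h import *;seat(1)"
```

```text
wrist_force: [-0.8, -0.3, -1.6]
Fz -1.55 bu [ 9.900e+00 -1.000e-01  2.291e+02] 28.35
hook_seat top 28.4 [[8.7, 3.0, 205.1, 0.68]]
hook_seat scene 28.5 [[10.8, 5.1, 200.3, 0.65]]False
```

```bash
sed -i 's/sys.exit(np.mean(f)>-1.0)/sys.exit(int(np.mean(f)>-1.0))/; s/range(6)/range(4)/' free.py
python3 -m pendant '[{"claw":0,"dx":0.29,"dy":0,"dz":0.41,"ax":0,"ay":0,"az":0},{"claw":0,"dx":0.29,"dy":0,"dz":0.41,"ax":0,"ay":0,"az":0},{"claw":0,"dx":0.29,"dy":0,"dz":0.41,"ax":0,"ay":0,"az":0},{"claw":0,"dx":0,"dy":0,"dz":0,"ax":0,"ay":0,"az":0}]' | grep wrist ; python3 free.py && 
python3 -m pendant '[{"claw":0,"dx":0.29,"dy":0,"dz":0.41,"ax":0,"ay":0,"az":0},{"claw":0,"dx":0.29,"dy":0,"dz":0.41,"ax":0,"ay":0,"az":0},{"claw":0,"dx":0,"dy":0,"dz":0,"ax":0,"ay":0,"az":0}]' | grep wrist && python3 free.py && 
python3 -m pendant '[{"claw":0,"dx":0.29,"dy":0,"dz":0.41,"ax":0,"ay":0,"az":0},{"claw":0,"dx":0.29,"dy":0,"dz":0.41,"ax":0,"ay":0,"az":0},{"claw":0,"dx":0,"dy":0,"dz":0,"ax":0,"ay":0,"az":0}]' | grep wrist && python3 free.py && 
python3 -m pendant '[{"claw":0,"dx":0.29,"dy":0,"dz":0.41,"ax":0,"ay":0,"az":0},{"claw":0,"dx":0.29,"dy":0,"dz":0.41,"ax":0,"ay":0,"az":0},{"claw":0,"dx":0,"dy":0,"dz":0,"ax":0,"ay":0,"az":0}]' | grep wrist && python3 free.py && 
python3 -m pendant '[{"claw":0,"dx":0.29,"dy":0,"dz":0.41,"ax":0,"ay":0,"az":0},{"claw":0,"dx":0.29,"dy":0,"dz":0.41,"ax":0,"ay":0,"az":0},{"claw":0,"dx":0,"dy":0,"dz":0,"ax":0,"ay":0,"az":0}]' | grep wrist && python3 free.py
python3 -c "from h import *;seat(1)"
```

```text
wrist_force: [-0.4, -0.1, -2.8]
Fz -1.88 bu [ 9.900e+00 -1.000e-01  2.277e+02] 29.25
wrist_force: [0.8, -0.5, -2.3]
Fz -1.47 bu [ 9.900e+00 -1.000e-01  2.267e+02] 29.82
wrist_force: [-0.2, -0.7, 0.1]
Fz -0.97 bu [ 9.900e+00 -1.000e-01  2.257e+02] 30.4
hook_seat top 30.45 [[10.0, 2.8, 201.6, 0.54]]
hook_seat scene 30.55 [[11.6, 4.6, 199.9, 0.65]]
```

```bash
python3 -c "from h import *;feel(6)"
python3 -m pendant '[{"claw":0,"dx":0.29,"dy":0,"dz":0.41,"ax":0,"ay":0,"az":0},{"claw":0,"dx":0,"dy":0,"dz":0,"ax":0,"ay":0,"az":0}]' | grep wrist
python3 -c "from h import *;feel(6)"
```

```text
F mean [-0.14 -0.4  -0.46] t 30.9 bu [ 9.900e+00 -1.000e-01  2.257e+02]
wrist_force: [-0.5, -0.2, 0.1]
F mean [-0.05  0.1   0.01] t 31.45 bu [ 9.900e+00 -1.000e-01  2.252e+02]
```

The hook now carries about the full weight: Fz went from -1.7 to 0 N with the strap at seat height. I'm easing it back toward plumb under load.

```bash

python3 -m pendant '[{"claw":0,"dx":0.02,"dy":-0.5,"dz":0.03,"ax":0,"ay":0,"az":0},{"claw":0,"dx":0.02,"dy":-0.5,"dz":0.03,"ax":0,"ay":0,"az":0},{"claw":0,"dx":0.02,"dy":-1,"dz":0.03,"ax":0,"ay":0,"az":0},{"claw":0,"dx":0.02,"dy":-1,"dz":0.03,"ax":0,"ay":0,"az":0},{"claw":0,"dx":0.02,"dy":-1,"dz":0.03,"ax":0,"ay":0,"az":0},{"claw":0,"dx":0.02,"dy":-1,"dz":0.03,"ax":0,"ay":0,"az":0},{"claw":0,"dx":0.02,"dy":-0.5,"dz":0.03,"ax":0,"ay":0,"az":0},{"claw":0,"dx":0,"dy":0,"dz":0,"ax":0,"ay":0,"az":0}]' | grep wrist
python3 -c "from h import *;feel(5)"
python3 -m pendant '[{"claw":0,"dx":0.02,"dy":-1,"dz":0.03,"ax":0,"ay":0,"az":0},{"claw":0,"dx":0.02,"dy":-1,"dz":0.03,"ax":0,"ay":0,"az":0},{"claw":0,"dx":0,"dy":-1,"dz":0,"ax":0,"ay":0,"az":0},{"claw":0,"dx":0,"dy":-1,"dz":0,"ax":0,"ay":0,"az":0},{"claw":0,"dx":0,"dy":-0.6,"dz":0,"ax":0,"ay":0,"az":0},{"claw":0,"dx":0,"dy":-0.5,"dz":0,"ax":0,"ay":0,"az":0},{"claw":0,"dx":0,"dy":0,"dz":0,"ax":0,"ay":0,"az":0},{"claw":0,"dx":0,"dy":0,"dz":0,"ax":0,"ay":0,"az":0}]' | grep wrist
python3 - <<'E'
from h import *
feel(5);seat(2)
b=snap('scene','sc6.png');a=snap('top','top6.png')
f=lambda im,x,y:cv2.resize(im[y:y+130,x:x+130],(400,400),interpolation=cv2.INTER_CUBIC)
cv2.imwrite('pics/crop6.png',np.hstack([f(a,275,110),f(b,275,120)])[:,:,::-1])
E
```

```text
wrist_force: [-1.1, -1.5, -0.2]
F mean [-0.02 -0.38 -0.23] t 32.7 bu [ 4.400e+00 -1.000e-01  2.249e+02]
wrist_force: [0.5, -0.1, -1.3]
F mean [ 0.26 -0.51 -0.1 ] t 33.95 bu [-7.000e-01 -1.000e-01  2.248e+02]
hook_seat top 34.0 []
hook_seat scene 34.1 [[0.6, -0.7, 202.2, 0.67]]
hook_seat top 34.2 [[-1.0, 3.3, 200.5, 0.61]]
hook_seat scene 34.3 [[3.2, -0.4, 200.5, 0.71]]
```

View pics/crop6.png

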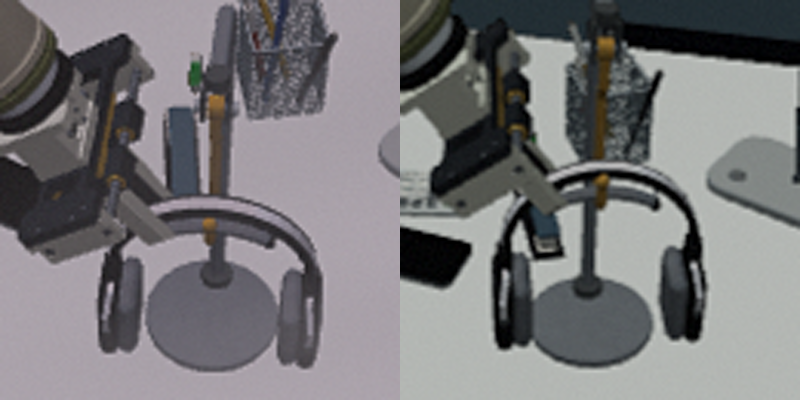

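The strap lies in the throat with the gold tip in front of it, at right-panel (601,185) and left-panel (209,230). The bow is centred and the hook is plumb to within 2 mm. Now easing the grip, then opening gently.

```bash

python3 -m pendant '[{"claw":0,"dx":0,"dy":0,"dz":0,"ax":0,"ay":0,"az":0},{"claw":0,"dx":0,"dy":0,"dz":0,"ax":0,"ay":0,"az":0}]' 20 | grep -E 'force'
python3 -m pendant '[{"claw":0,"dx":0,"dy":0,"dz":0,"ax":0,"ay":0,"az":0},{"claw":0,"dx":0,"dy":0,"dz":0,"ax":0,"ay":0,"az":0},{"claw":0,"dx":0,"dy":0,"dz":0,"ax":0,"ay":0,"az":0}]' 6 | grep -E 'force'
python3 -m pendant '[{"claw":0,"dx":0,"dy":0,"dz":0,"ax":0,"ay":0,"az":0},{"claw":0,"dx":0,"dy":0,"dz":0,"ax":0,"ay":0,"az":0},{"claw":0,"dx":0,"dy":0,"dz":0,"ax":0,"ay":0,"az":0}]' 3 | grep -E 'force'
python3 -c "from h import *;feel(6)"
```

```text
wrist_force: [0.9, -0.9, -0.1]
grasp_force: 19.9
wrist_force: [-0.2, 0.5, 0.2]
grasp_force: 6.0
wrist_force: [0.1, -0.9, 0.1]
grasp_force: 3.0
F mean [ 0.1   0.2  -0.48] t 35.75 bu [-7.000e-01 -1.000e-01  2.248e+02]
```

```bash

python3 -m pendant '[{"claw":0.21,"dx":0,"dy":0,"dz":0,"ax":0,"ay":0,"az":0},{"claw":0.22,"dx":0,"dy":0,"dz":0,"ax":0,"ay":0,"az":0},{"claw":0.24,"dx":0,"dy":0,"dz":0,"ax":0,"ay":0,"az":0},{"claw":0.26,"dx":0,"dy":0,"dz":0,"ax":0,"ay":0,"az":0},{"claw":0.3,"dx":0,"dy":0,"dz":0,"ax":0,"ay":0,"az":0},{"claw":0.4,"dx":0,"dy":0,"dz":0,"ax":0,"ay":0,"az":0},{"claw":0.5,"dx":0,"dy":0,"dz":0,"ax":0,"ay":0,"az":0},{"claw":0.5,"dx":0,"dy":0,"dz":0,"ax":0,"ay":0,"az":0}]'
python3 - <<'E'
from h import *
seat(3);seat(2,'band_under')
E
```

```text
clock: 36.75
ee_pos: [0.5959, -0.0421, 0.1983]
tcp_rot: [[-0.202, 0.968, 0.146], [0.793, 0.249, -0.556], [-0.575, 0.004, -0.818]]
wrist_force: [0.4, 0.5, -0.6]
finger_gap: 0.493
grasp_force: 0.0
hook_seat top 36.8 [[-4.1, -0.8, 203.9, 0.75]]
hook_seat scene 36.9 [[-0.7, 2.9, 203.7, 0.6]]
hook_seat top 37.0 [[-4.4, 4.5, 202.2, 0.7]]
hook_seat scene 37.1 [[-0.2, 1.3, 203.7, 0.55]]
hook_seat top 37.2 [[-2.7, 1.7, 202.9, 0.63]]
hook_seat scene 37.3 [[-1.4, -0.4, 200.2, 0.64]]
band_under top 37.4 [[-0.6, 1.4, 227.1, 0.65]]
band_under scene 37.5 [[-1.1, -1.4, 220.6, 0.65]]
band_under top 37.6 [[-229.9, 315.5, 180.6, 0.79]]
band_under scene 37.7 [[-0.3, -0.3, 224.8, 0.97]]
```

```bash

python3 -m pendant '[{"claw":0.5,"dx":0,"dy":0,"dz":-4,"ax":0,"ay":0,"az":0},{"claw":0.5,"dx":0,"dy":0,"dz":-8,"ax":0,"ay":0,"az":0},{"claw":0.5,"dx":0,"dy":0,"dz":-12,"ax":0,"ay":0,"az":0},{"claw":0.5,"dx":0,"dy":0,"dz":-20,"ax":0,"ay":0,"az":0},{"claw":0.5,"dx":0,"dy":0,"dz":-25,"ax":0,"ay":0,"az":0},{"claw":0.5,"dx":0,"dy":0,"dz":-25,"ax":0,"ay":0,"az":0},{"claw":0.5,"dx":0,"dy":0,"dz":-25,"ax":0,"ay":0,"az":0},{"claw":0.5,"dx":0,"dy":0,"dz":-20,"ax":0,"ay":0,"az":0},{"claw":0.5,"dx":0,"dy":0,"dz":-8,"ax":0,"ay":0,"az":0},{"claw":0.5,"dx":0,"dy":0,"dz":0,"ax":0,"ay":0,"az":0}]'
python3 - <<'E'
from h import *
seat(4);seat(1,'band_under')
b=snap('scene','sc7.png');a=snap('top','top7.png')
f=lambda im,x,y:cv2.resize(im[y:y+130,x:x+130],(400,400),interpolation=cv2.INTER_CUBIC)
cv2.imwrite('pics/crop7.png',np.hstack([f(a,275,110),f(b,275,120)])[:,:,::-1])
E
```

```text
clock: 39.0
ee_pos: [0.5745, 0.04, 0.3189]
tcp_rot: [[-0.202, 0.968, 0.147], [0.793, 0.25, -0.556], [-0.575, 0.004, -0.818]]
wrist_force: [0.4, -0.7, 0.8]
finger_gap: 0.497
grasp_force: 0.0
hook_seat top 39.05 [[-4.6, 1.5, 201.1, 0.72]]
hook_seat scene 39.15 [[-2.4, 1.9, 200.2, 0.58]]
hook_seat top 39.25 [[-5.0, 1.4, 202.5, 0.62]]
hook_seat scene 39.35 [[-2.5, -0.1, 204.0, 0.72]]
hook_seat top 39.45 [[-2.3, 2.8, 203.5, 0.76]]
hook_seat scene 39.55 [[-2.7, 1.4, 205.4, 0.73]]
hook_seat top 39.65 [[-0.5, 2.2, 202.2, 0.46]]
hook_seat scene 39.75 [[-2.1, -0.9, 198.7, 0.46]]
band_under top 39.85 [[-231.7, 314.8, 178.7, 0.98]]
band_under scene 39.95 [[-2.7, -0.2, 223.5, 0.93]]
```

View pics/crop7.png

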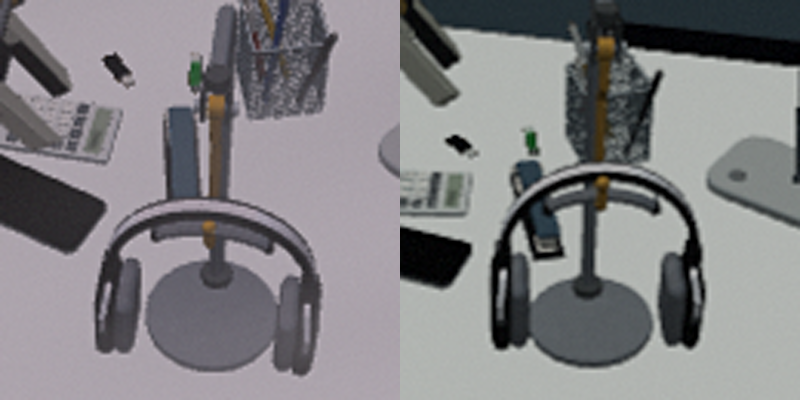

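It hangs by the strap, clear of the gripper and centred on the hook, with the cups level at right-panel (507,345) and (688,345). I'll let it settle and check for any swing.

```bash
cat > still.py <<'E'
from h import *
fr=[];ts=[]
for k in range(8):
    im=arm.grab_frame('scene');arm.grab_frame('scene');ts.append(round(arm.sense()['clock'],2))
    fr.append(np.float32(cv2.cvtColor(im[170:240,305:372],cv2.COLOR_RGB2GRAY)))
mean=np.mean(fr,0)
print(ts[0],ts[-1],'noise std',np.std(fr,0).mean().round(2),'max',np.std(fr,0).max().round(2))
for f in fr:
    M=np.eye(2,3,dtype=np.float32);_,M=cv2.findTransformECC(mean,f,M,cv2.MOTION_EUCLIDEAN,(3,100,1e-6),None,3);print(np.round([M[0,2],M[1,2],np.degrees(M[1,0])],3),end=' ')
E
python3 still.py
python3 -m pendant '[{"claw":0.5,"dx":0,"dy":0,"dz":0,"ax":0,"ay":0,"az":0},{"claw":0.5,"dx":0,"dy":0,"dz":0,"ax":0,"ay":0,"az":0},{"claw":0.5,"dx":0,"dy":0,"dz":0,"ax":0,"ay":0,"az":0},{"claw":0.5,"dx":0,"dy":0,"dz":0,"ax":0,"ay":0,"az":0},{"claw":0.5,"dx":0,"dy":0,"dz":0,"ax":0,"ay":0,"az":0},{"claw":0.5,"dx":0,"dy":0,"dz":0,"ax":0,"ay":0,"az":0},{"claw":0.5,"dx":0,"dy":0,"dz":0,"ax":0,"ay":0,"az":0},{"claw":0.5,"dx":0,"dy":0,"dz":0,"ax":0,"ay":0,"az":0},{"claw":0.5,"dx":0,"dy":0,"dz":0,"ax":0,"ay":0,"az":0},{"claw":0.5,"dx":0,"dy":0,"dz":0,"ax":0,"ay":0,"az":0},{"claw":0.5,"dx":0,"dy":0,"dz":0,"ax":0,"ay":0,"az":0},{"claw":0.5,"dx":0,"dy":0,"dz":0,"ax":0,"ay":0,"az":0}]' |grep clock
python3 -m pendant '[{"claw":0.5,"dx":0,"dy":0,"dz":0,"ax":0,"ay":0,"az":0},{"claw":0.5,"dx":0,"dy":0,"dz":0,"ax":0,"ay":0,"az":0},{"claw":0.5,"dx":0,"dy":0,"dz":0,"ax":0,"ay":0,"az":0},{"claw":0.5,"dx":0,"dy":0,"dz":0,"ax":0,"ay":0,"az":0},{"claw":0.5,"dx":0,"dy":0,"dz":0,"ax":0,"ay":0,"az":0},{"claw":0.5,"dx":0,"dy":0,"dz":0,"ax":0,"ay":0,"az":0},{"claw":0.5,"dx":0,"dy":0,"dz":0,"ax":0,"ay":0,"az":0},{"claw":0.5,"dx":0,"dy":0,"dz":0,"ax":0,"ay":0,"az":0},{"claw":0.5,"dx":0,"dy":0,"dz":0,"ax":0,"ay":0,"az":0},{"claw":0.5,"dx":0,"dy":0,"dz":0,"ax":0,"ay":0,"az":0},{"claw":0.5,"dx":0,"dy":0,"dz":0,"ax":0,"ay":0,"az":0},{"claw":0.5,"dx":0,"dy":0,"dz":0,"ax":0,"ay":0,"az":0}]' |grep clock
python3 still.py
```

```text
40.2 40.9 noise std 2.85 max 34.05
[0.073 0.225 0.048] [0.036 0.14  0.028] [-0.004  0.012 -0.003] [-0.033 -0.108 -0.011] [-0.063 -0.16  -0.05 ] [-0.051 -0.147 -0.033] [-0.015 -0.047  0.001] [0.037 0.075 0.032] clock: 42.4
clock: 43.9
44.0 44.7 noise std 2.97 max 37.74
[0.078 0.22  0.056] [0.065 0.18  0.046] [-0.002  0.09  -0.019] [-0.027 -0.077 -0.013] [-0.056 -0.158 -0.04 ] [-0.059 -0.173 -0.042] [-0.037 -0.102 -0.025] [-0.02   0.016 -0.012]
```

There's a slight residual swing, and it isn't decaying. I'll quantify it on the cup and bow patches, and get the equilibrium shift relative to the held pose.

```bash
cat > sw.py <<'E'
from h import *
import sys
m=lambda p:np.float32(cv2.cvtColor(p,cv2.COLOR_RGB2GRAY))
P=dict(rcup=(200,240,358,382),bowR=(175,200,352,376))
ref=cv2.imread('pics/sc6.png')[:,:,::-1].copy()
def run(n):
    fr=[(round(arm.sense()['clock'],2),arm.grab_frame('scene')) for _ in range(n) if [arm.recognise('scene','mint_tin') if _ else 0]]
    for k,(y0,y1,x0,x1) in P.items():
        o=[]
        for t,f in fr:
            M=np.eye(2,3,dtype=np.float32)
            try:_,M=cv2.findTransformECC(m(ref[y0:y1,x0:x1]),m(f[y0:y1,x0:x1]),M,cv2.MOTION_TRANSLATION,(3,200,1e-6),None,3);o.append([t,*M[:,2].round(2)])
            except cv2.error:o.append([t,9,9])
        print(k,*[tuple(float(v) for v in q) for q in o])
# pixel shift per mm of stand-x at cup and bow
for h,y in((.06,-.085),(.2,-.06)):
    w=lambda x:np.array(proj('scene',PIN*[1,1,0]+S@np.array([x,y,h])))
    print('px per mm x',((w(.01)-w(0))/10).round(3))
run(8)
E
python3 sw.py
```

```text
px per mm x [-0.05 -0.24]
px per mm x [-0.04 -0.23]
rcup (44.7, -0.5299999713897705, 1.8799999952316284) (44.8, -0.47999998927116394, 2.069999933242798) (44.9, -0.47999998927116394, 2.0799999237060547) (45.0, -0.49000000953674316, 1.9199999570846558) (45.1, -0.550000011920929, 1.6200000047683716) (45.2, -0.6200000047683716, 1.350000023841858) (45.3, -0.6499999761581421, 1.1399999856948853) (45.4, -0.6399999856948853, 1.2000000476837158)
bowR (44.7, -0.15000000596046448, 1.0800000429153442) (44.8, -0.05999999865889549, 1.2000000476837158) (44.9, -0.09000000357627869, 1.190000057220459) (45.0, -0.14000000059604645, 1.0700000524520874) (45.1, -0.15000000596046448, 0.949999988079071) (45.2, -0.20000000298023224, 0.7799999713897705) (45.3, -0.2199999988079071, 0.7200000286102295) (45.4, -0.20000000298023224, 0.7400000095367432)
```

The residual swing is about 2 mm at the cups (1 mm at the bow), caused by letting go too quickly. There is time to steady it: pinch lightly again nearer equilibrium, then open very slowly.

```bash

python3 -m pendant '[{"claw":0.5,"dx":0,"dy":-2,"dz":15,"ax":0,"ay":0,"az":0},{"claw":0.5,"dx":0,"dy":0,"dz":25,"ax":0,"ay":0,"az":0},{"claw":0.5,"dx":0,"dy":0,"dz":30,"ax":0,"ay":0,"az":0},{"claw":0.5,"dx":0,"dy":0,"dz":30,"ax":0,"ay":0,"az":0},{"claw":0.5,"dx":0,"dy":0,"dz":22,"ax":0,"ay":0,"az":0},{"claw":0.5,"dx":0,"dy":0,"dz":13,"ax":0,"ay":0,"az":0},{"claw":0.45,"dx":0,"dy":0,"dz":9,"ax":0,"ay":0,"az":0},{"claw":0.4,"dx":0,"dy":0,"dz":1,"ax":0,"ay":0,"az":0},{"claw":0.35,"dx":0,"dy":0,"dz":0,"ax":0,"ay":0,"az":0},{"claw":0.32,"dx":0,"dy":0,"dz":0,"ax":0,"ay":0,"az":0},{"claw":0.3,"dx":0,"dy":0,"dz":0,"ax":0,"ay":0,"az":0},{"claw":0.29,"dx":0,"dy":0,"dz":0,"ax":0,"ay":0,"az":0}]' 3
python3 -m pendant '[{"claw":0.28,"dx":0,"dy":0,"dz":0,"ax":0,"ay":0,"az":0},{"claw":0.27,"dx":0,"dy":0,"dz":0,"ax":0,"ay":0,"az":0},{"claw":0.26,"dx":0,"dy":0,"dz":0,"ax":0,"ay":0,"az":0},{"claw":0.25,"dx":0,"dy":0,"dz":0,"ax":0,"ay":0,"az":0},{"claw":0.24,"dx":0,"dy":0,"dz":0,"ax":0,"ay":0,"az":0},{"claw":0.23,"dx":0,"dy":0,"dz":0,"ax":0,"ay":0,"az":0},{"claw":0.22,"dx":0,"dy":0,"dz":0,"ax":0,"ay":0,"az":0},{"claw":0.21,"dx":0,"dy":0,"dz":0,"ax":0,"ay":0,"az":0},{"claw":0.205,"dx":0,"dy":0,"dz":0,"ax":0,"ay":0,"az":0},{"claw":0.19,"dx":0,"dy":0,"dz":0,"ax":0,"ay":0,"az":0},{"claw":0.19,"dx":0,"dy":0,"dz":0,"ax":0,"ay":0,"az":0},{"claw":0.19,"dx":0,"dy":0,"dz":0,"ax":0,"ay":0,"az":0}]'
```

```text
clock: 46.95
ee_pos: [0.5938, -0.0413, 0.2001]
tcp_rot: [[-0.202, 0.968, 0.147], [0.793, 0.25, -0.556], [-0.575, 0.004, -0.818]]
wrist_force: [-0.1, 0.2, 0.9]
finger_gap: 0.291
grasp_force: 0.0
clock: 48.45
ee_pos: [0.5937, -0.0415, 0.1999]
tcp_rot: [[-0.202, 0.968, 0.146], [0.793, 0.249, -0.556], [-0.575, 0.004, -0.818]]
wrist_force: [0.4, 0.2, -0.0]
finger_gap: 0.203
grasp_force: 3.0
```

```bash

python3 -m pendant '[{"claw":0.204,"dx":0,"dy":0,"dz":0,"ax":0,"ay":0,"az":0},{"claw":0.207,"dx":0,"dy":0,"dz":0,"ax":0,"ay":0,"az":0},{"claw":0.21,"dx":0,"dy":0,"dz":0,"ax":0,"ay":0,"az":0},{"claw":0.213,"dx":0,"dy":0,"dz":0,"ax":0,"ay":0,"az":0},{"claw":0.216,"dx":0,"dy":0,"dz":0,"ax":0,"ay":0,"az":0},{"claw":0.219,"dx":0,"dy":0,"dz":0,"ax":0,"ay":0,"az":0},{"claw":0.222,"dx":0,"dy":0,"dz":0,"ax":0,"ay":0,"az":0},{"claw":0.225,"dx":0,"dy":0,"dz":0,"ax":0,"ay":0,"az":0},{"claw":0.228,"dx":0,"dy":0,"dz":0,"ax":0,"ay":0,"az":0},{"claw":0.231,"dx":0,"dy":0,"dz":0,"ax":0,"ay":0,"az":0},{"claw":0.234,"dx":0,"dy":0,"dz":0,"ax":0,"ay":0,"az":0},{"claw":0.237,"dx":0,"dy":0,"dz":0,"ax":0,"ay":0,"az":0}]' | grep -E 'gap|grasp'
python3 -m pendant '[{"claw":0.24,"dx":0,"dy":0,"dz":0,"ax":0,"ay":0,"az":0},{"claw":0.243,"dx":0,"dy":0,"dz":0,"ax":0,"ay":0,"az":0},{"claw":0.246,"dx":0,"dy":0,"dz":0,"ax":0,"ay":0,"az":0},{"claw":0.25,"dx":0,"dy":0,"dz":0,"ax":0,"ay":0,"az":0},{"claw":0.254,"dx":0,"dy":0,"dz":0,"ax":0,"ay":0,"az":0},{"claw":0.258,"dx":0,"dy":0,"dz":0,"ax":0,"ay":0,"az":0},{"claw":0.262,"dx":0,"dy":0,"dz":0,"ax":0,"ay":0,"az":0},{"claw":0.266,"dx":0,"dy":0,"dz":0,"ax":0,"ay":0,"az":0},{"claw":0.27,"dx":0,"dy":0,"dz":0,"ax":0,"ay":0,"az":0},{"claw":0.275,"dx":0,"dy":0,"dz":0,"ax":0,"ay":0,"az":0},{"claw":0.28,"dx":0,"dy":0,"dz":0,"ax":0,"ay":0,"az":0},{"claw":0.285,"dx":0,"dy":0,"dz":0,"ax":0,"ay":0,"az":0}]' | grep -E 'gap|grasp'
python3 -m pendant '[{"claw":0.3,"dx":0,"dy":0,"dz":0,"ax":0,"ay":0,"az":0},{"claw":0.35,"dx":0,"dy":0,"dz":0,"ax":0,"ay":0,"az":0},{"claw":0.4,"dx":0,"dy":0,"dz":0,"ax":0,"ay":0,"az":0},{"claw":0.5,"dx":0,"dy":0,"dz":-3,"ax":0,"ay":0,"az":0},{"claw":0.5,"dx":0,"dy":0,"dz":-10,"ax":0,"ay":0,"az":0},{"claw":0.5,"dx":0,"dy":0,"dz":-20,"ax":0,"ay":0,"az":0},{"claw":0.5,"dx":0,"dy":0,"dz":-30,"ax":0,"ay":0,"az":0},{"claw":0.5,"dx":0,"dy":0,"dz":-30,"ax":0,"ay":0,"az":0},{"claw":0.5,"dx":0,"dy":0,"dz":-30,"ax":0,"ay":0,"az":0},{"claw":0.5,"dx":0,"dy":0,"dz":-20,"ax":0,"ay":0,"az":0},{"claw":0.5,"dx":0,"dy":0,"dz":-5,"ax":0,"ay":0,"az":0},{"claw":0.5,"dx":0,"dy":0,"dz":0,"ax":0,"ay":0,"az":0}]'
python3 sw.py
```

```text
finger_gap: 0.237
grasp_force: 0.0
finger_gap: 0.281
grasp_force: 0.0
clock: 52.95
ee_pos: [0.572, 0.0409, 0.3208]
tcp_rot: [[-0.202, 0.968, 0.146], [0.793, 0.25, -0.556], [-0.575, 0.004, -0.818]]
wrist_force: [-0.0, -0.6, -1.1]
finger_gap: 0.501
grasp_force: 0.0
px per mm x [-0.05 -0.24]
px per mm x [-0.04 -0.23]
rcup (52.95, -0.5099999904632568, 1.5499999523162842) (53.05, -0.5099999904632568, 1.5199999809265137) (53.15, -0.5099999904632568, 1.5499999523162842) (53.25, -0.5199999809265137, 1.600000023841858) (53.35, -0.5199999809265137, 1.659999966621399) (53.45, -0.5, 1.649999976158142) (53.55, -0.5, 1.659999966621399) (53.65, -0.5, 1.649999976158142)
bowR (52.95, -0.14000000059604645, 0.9399999976158142) (53.05, -0.14000000059604645, 0.9300000071525574) (53.15, -0.14000000059604645, 0.949999988079071) (53.25, -0.14000000059604645, 0.9800000190734863) (53.35, -0.11999999731779099, 1.0) (53.45, -0.14000000059604645, 1.0099999904632568) (53.55, -0.14000000059604645, 1.0099999904632568) (53.65, -0.12999999523162842, 0.9900000095367432)
```

The swing is down to about 0.3 mm at the cups, so it hangs still and plumb with the gripper clear. Handing in.

```bash
python3 -c "from rig import arm;print(arm.close_job())"
```

```text
the job is handed in; nothing more can be done
None
```

I handed the job in at about 54 s: the headset hangs by its strap in the hook, plumb, with about 0.3 mm of swing left at the cups. The first release left about 2 mm of swing, so I re-pinched it lightly and let go more slowly; the wrist force gave no sign of anywhere near 6 N on the hook, and I touched nothing else on the desk.

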